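# Seat a well plate on the orbital shaker, clamp it and start

## Task

The flat 96-well plate lies askew on the platform of the orbital shaker. Square it up against the back stop with the clamp bar and nudge it along to the right-hand rail, always sliding and never lifted, so that it sits flush in the far right corner (as seen from the robot) with the bar snug against it; only then press the start key, the plain round metal button right of the display on the shaker's console. Leave the tall deep-well block seated in the far left corner, and everything on the bench where it stands.

Things in the scene. Friction and masses are not known exactly. Their poses are not given: they have to be found in the camera images.
- shaker: Fixed bench-top orbital shaker: white housing 310 (x) x 400 (y) x 80 mm high, above it an aluminium platform with a black mat. Origin on the bench under the housing's centre; x points from the console to the back stop (away from the robot), y left as the robot sees it. Console: ledge at z = 80 mm, x = -157 to -85 mm, with two knobs (32 mm dia., top z = 96) at y = 75 and 130 mm and the start key.
- corner (a point): Far right corner of the flat mat (shaker x 135, y -190, z 115 mm): there the back stop's face (fixed strip across the far edge, 22 mm high above the mat) meets the inner face of the right rail (along x, 10 mm thick, 16 mm high; a like rail is at y = +190). The mat runs from x = -85 mm to the back stop and from rail to rail. Axes as the shaker's.
- seat (a point): Where the plate's origin lies when it is fully home in the far right corner: 42.75 mm before the back stop and 64 mm left of the right rail, on the mat. Pushed askew against the rail it may jam (friction about 0.6); the bar squares it, and between snug bar and stop it still slides sideways under 1 to 5 N. Axes as the shaker's.
- plate: Flat white 96-well plate, loose, 0.08 to 0.17 kg, 85.5 mm along its x, 128 mm along its y, 14.4 mm high; origin at the centre of its underside. Starts on the mat between clamp bar and back stop, right of the middle, turned up to 0.25 rad from the shaker's axes (its x roughly to the back stop), clear of rail, stop and bar. At home its axes are parallel to the shaker's.
- clamp (a joint): Clamp bar, slides along shaker x, value in m: 0 = open (nearest the robot), 0.085 = end of travel; starts at 0 to 0.012, stays where left, about 2.5 N to slide. A straight bar across the whole mat, 16 mm thick, from 4 to 24 mm above the mat; far face (rubber) at shaker x = -30 mm + value. Holds the plate snug at 0.0795. Saddles with screws on its ends (|y| > 182 mm) rise to 38 mm above the mat.
- bar_mid (a point): Middle of the clamp bar's length, on the upper edge of its near face (the face towards the robot, the one to push), 24 mm above the mat. Moves with the bar. The near face lies at shaker x = -46 mm + joint value.
- start (a joint): Start key: travel in m, 0 = up, 0.005 = fully down; pressed from 0.003; springs back. About 1.5 N to start moving, 4.5 N fully down.
- start_top (a point): Centre of the start key's top face: plain round metal key of 26 mm dia. in a black collar of 42 mm dia., on the console's right part; the face looks up and at rest is about 102 mm above the bench, 10 mm above its collar. Key centre at shaker x = -121, y = -85 mm.
- deep_block: Tall white 24-well deep-well block, loose, about 0.3 kg, 85.5 mm (x) x 128 mm (y) x 44 mm high, already seated in the mat's far left corner; origin at the centre of its underside. Must stay there; the clamp bar, when snug, touches it too.
- bottle: Small white bottle, 48 mm dia., 94 mm high, upright on the bench right of the shaker; origin at the centre of its underside. Leave alone.
- tube_rack: Grey rack with capped tubes, 105 x 62 x 94 mm, on the bench left of the shaker; origin at the centre of its underside. Leave alone.
- marker: Marker pen, 118 mm long, 13 mm thick, lying on the bench before the shaker; origin under its middle, its x axis along the pen. Leave alone.
- tip_box: Grey tip box with a clear lid, 87 x 124 x 67 mm, on the bench right of the shaker; origin at the centre of its underside. Leave alone.

How it is judged (in metres and radians):
On the way, in this order (a step that is already met when the one before it is completed fails the run):
1. the plate is home in the far right corner and the clamp bar snug against it (x of plate in the frame of seat between -0.003 and 0.003 m and y of plate in the frame of seat between -0.003 and 0.004 m and z of plate in the frame of seat between -0.004 and 0.004 m and angle between the x axis of plate and the x axis of shaker, either way round below 0.04 rad and value of joint clamp above 0.0765 m), for 0.2 s.
2. the start key is pressed (value of joint start above 0.003 m).
At the end, for the whole second after the job is handed in: The plate lies flat on the mat within 3 mm of touching the back stop and 4 mm of touching the right rail, within 0.04 rad of square; the clamp bar is at 0.0765 or more (gap under 3 mm); the start key has been pressed after that and is up again; the deep-well block is within 8 mm of where it was (all of step 1 and linear speed of plate below 0.01 m/s and value of joint start below 0.001 m and distance of deep_block from where it was at the start of the episode below 0.008 m).
It fails at once if the plate is lifted off the mat or tipped (z of plate in the frame of seat above 0.01 m or angle between plate's own z axis and vertical above 0.15 rad).
It fails at once if the start key is pressed while the plate is not yet clamped home (value of joint start above 0.003 m and not (x of plate in the frame of seat between -0.003 and 0.003 m and y of plate in the frame of seat between -0.003 and 0.004 m and z of plate in the frame of seat between -0.004 and 0.004 m and angle between the x axis of plate and the x axis of shaker, either way round below 0.04 rad and value of joint clamp above 0.0765 m)).
It fails at once if the deep-well block is lifted, tipped or pushed out of its corner (distance of deep_block from where it was at the start of the episode above 0.012 m or angle between deep_block's own z axis and vertical above 0.15 rad).
It fails at once if something else on the bench is moved (distance of any of bottle, tube_rack, marker, tip_box from where it was at the start of the episode above 0.02 m).
It also fails if it takes over 48 s, if anything falls off the work surface, if the arm or the gripper's body presses on something with over 40 N, if the wrist force passes 120 N, or if a joint passes its speed limit or range.

## Robot

A 6-joint arm with a two-finger parallel gripper is mounted at the origin on the work surface. World frame = base frame: x ahead of the robot, y to its left, z up, the work surface at z = 0. Lengths are in m, angles in degrees, forces in N, time in s.
With the tool pointing down it reaches from about 0.325 to 0.875 m from the base axis. Payload 4.4 kg.
Tool frame: the origin (TCP) lies on the centre line of the jaws, within the pads' length; the fingertips stand 14 mm ahead of it and the grasp point (between the pads) lies 5 mm behind it; z points along the fingers, y is the line along which they close (so a half turn about z gives the same grasp; the last joint's range is limited). The gripper opens to 85 mm and grips with 20 to 120 N. Pads are 22 mm wide; open, the fingers measure 114 mm over their backs; the gripper's body (76 mm by 85 mm) begins 54 mm behind the grasp point. The pads swing forward as they close: fully open they stand 13 mm farther back than shut.
Start: joints at [-79.04, 11.837, 88.321, -0, 79.842, -8.623], TCP at [0.193, -0.542, 0.245] pointing down, gripper open.
Joint ranges: [-156.59, 156.59], [-49.26, 127.26], [12.9, 141.05], [-63.56, 243.56], [4.71, 150.69], [-161.64, 161.64]. Speed limits (degrees/s): [159.86, 159.86, 180, 180, 180, 180].

## Interface

Orientations are given as a 3x3 rotation matrix whose columns are the frame's x, y, z axes.
In Python, from station import bot gives the robot as it stands.
- The arm moves only by the tool send_rows, never from a script. Its argument "increments" is a list of rows, each a list of 4 numbers: the shift along the tool's x, y, z in mm, then the turn about the tool's z in degrees. In form: [[dx, dy, dz, roll], ...]. A call has 1 to 20 rows; each row shifts and turns the commanded pose from where the row before left it, along the tool's axes as they then stand; what a row does not reach is not made up. A row lasts 1/8 s, in which the tool goes at most 62.5 mm and 10.7 degrees, less where a joint would pass 70% of its speed; a pose out of reach is approached as far as the arm can. A call with a gripper value outside its range is refused whole. "fingers" is the finger opening in mm, from 0 to 85.4, set as the call begins (left out, the last holds). The fingers move at their own pace and stop on an object; "squeeze" is the grip in N (left out, the last holds). Time passes only in rows, so rows that do not move let the fingers close. It gives the time, the measured TCP pose, the force, the opening and the grip force at its end, in the units of the state.
- bot.observe(): the state, without advancing time (a new reading comes with each control period).
- bot.read_camera(name): name is "scene" or "top"; returns (picture, depth): 480x640x3 uint8, red, green, blue; 480x640 float32, m along the optical axis (not along the pixel's ray), 0 where there is no reading.
- bot.camera_info(name): a dict with "fx", "fy", "cx", "cy" (pixels), "R" (3x3) and "t" (3): a world point X has camera coordinates R X + t. Camera axes: x right, y down, z forward; pixel columns grow to the right and rows downward; lengths in m; the calibration is good to about 2 mm. A picture is of the moment at which its call begins. camera_info takes no time and is no camera call.
- bot.sign_off(): hands the job in; it is judged then, once.
The state is a dict: "clock": time; "joint_pos": joint angles; "joint_vel": joint speeds; "joint_efforts": joint torques, N m; "tcp_pos": TCP position; "tool_rot": TCP orientation; "contact_force": force on the tool from outside, world axes, zero at the start; "moment": the same for the moment, N m; "gripper_width": opening from 0.0 (shut) to 1.0 (fully open); "grasp_force": force on a finger pad.
Only numpy, scipy, OpenCV 4.12 (cv2) and the standard library are available. Lean on these libraries where they do the work, as an engineer would, in place of code of your own. Each camera call takes 0.05 s, during which the arm holds its last target. There are 200 camera calls.

## Working session

There is one attempt and no reset: what is moved stays moved. The work goes in short steps, Python scripts to look and compute and a tool call to move; the robot and the scene stay as the last step left them, time stands still between calls to the robot, and variables do not carry over. Pictures are saved under pics/ and viewed, at most 10 in all, crops included, and the job is handed in when it is done.

Besides the shell and the picture viewer there is one more tool, called after "Emit:" by a JSON object that holds its "fn" and its "kwargs". send_rows: Moves the arm, as the interface text tells. Its arguments: {"type":"object","properties":{"increments":{"type":"array"},"fingers":{"type":"number"},"squeeze":{"type":"number"}},"required":["increments"]}

```bash
ls; mkdir -p pics; python3 - <<'E'
from station import bot
import cv2,numpy as np
s=bot.observe();print(s)
for n in("scene","top"):
    p,d=bot.read_camera(n);cv2.imwrite(f"pics/{n}0.png",p[:,:,::-1]);np.savez(f"pics/{n}0.npz",p=p,d=d)
    print(n,bot.camera_info(n))
E
```

```text
pics
{'clock': 0.0, 'joint_pos': array([-7.90396687e+01,  1.18857960e+01,  8.84070766e+01,  7.67887679e-04,
        7.98417955e+01, -8.62415081e+00]), 'joint_vel': array([ 0.04871139,  0.01416816,  0.04254909, -0.06158401,  0.07062389,
        0.04638338]), 'joint_efforts': array([ 2.15210821e-03, -3.83027315e+01, -2.91595066e+01,  6.03623494e-05,
        1.05057753e-02, -9.77765751e-06]), 'tcp_pos': array([ 0.19257728, -0.54100283,  0.24409156]), 'tool_rot': array([[ 9.42149148e-01,  3.35193667e-01, -4.33928157e-04],
       [ 3.35193749e-01, -9.42146387e-01,  2.31003287e-03],
       [ 3.65484543e-04, -2.32184550e-03, -9.99997238e-01]]), 'contact_force': array([ 0.74239649, -0.17523743, -0.35561043]), 'moment': array([ 0.00150415,  0.03400377, -0.00473348]), 'grasp_force': 0.0, 'gripper_width': 1.0003199161973941}
scene {'fx': 480.40258053464123, 'fy': 480.40258053464123, 'cx': 312.68726591475973, 'cy': 238.73622332905668, 'R': array([[ 0.02915613,  0.99945816,  0.0152746 ],
       [ 0.60566791, -0.00550794, -0.79569846],
       [-0.79518319,  0.03245082, -0.60550032]]), 't': array([-0.08855948, -0.26059033,  1.49032751])}
top {'fx': 453.7862343216142, 'fy': 453.7862343216142, 'cx': 323.2422873514978, 'cy': 242.22058183450648, 'R': array([[ 7.75170160e-03, -9.99968471e-01,  1.72262571e-03],
       [-9.87878469e-01, -7.92504222e-03, -1.55026849e-01],
       [ 1.55035613e-01, -5.00022977e-04, -9.87908755e-01]]), 't': array([0.03715796, 0.60993633, 0.84403827])}
```

View pics/top0.png

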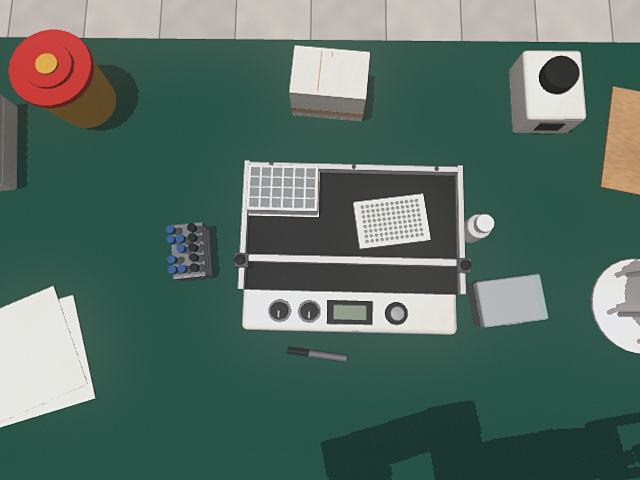

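View pics/scene0.png

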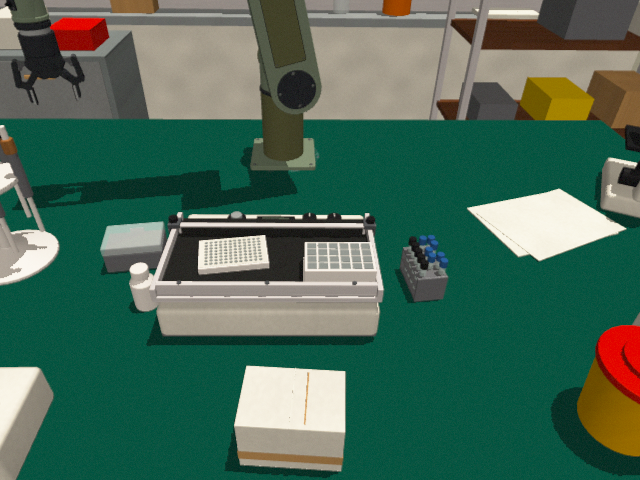

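The top view shows the plate at about (392,221), the bar along row 261, the key at (397,313), the back stop along row 168 and the deep block at (283,190). The scene view agrees. Next I'll measure these.

```bash
cat > h.py <<'E'
import numpy as np,cv2
from station import bot
C=bot.camera_info
def ray(n,uv,z):
    c=C(n);uv=np.atleast_2d(uv).astype(float)
    d=np.c_[(uv[:,0]-c["cx"])/c["fx"],(uv[:,1]-c["cy"])/c["fy"],np.ones(len(uv))]@c["R"]
    o=-c["R"].T@c["t"];return o+d*((z-o[2])/d[:,2])[:,None]
def comps(m,amin):
    n,l,s,c=cv2.connectedComponentsWithStats(m.astype(np.uint8));return [(l==i,s[i],c[i]) for i in range(1,n) if s[i,4]>amin]
def plate(p,box):
    "largest white blob in box -> minAreaRect corners"
    u0,u1,v0,v1=box;m=np.zeros(p.shape[:2],np.uint8);m[v0:v1,u0:u1]=(p[v0:v1,u0:u1].min(2)>95)
    m=cv2.morphologyEx(m,cv2.MORPH_CLOSE,np.ones((5,5)))
    k=max(cv2.findContours(m,cv2.RETR_EXTERNAL,cv2.CHAIN_APPROX_NONE)[0],key=cv2.contourArea)
    return k[:,0].astype(float)
def rect(xy): return cv2.minAreaRect((xy[:,:2]*1000).astype(np.float32))
E
python3 - <<'E'
from h import *
np.set_printoptions(precision=4,suppress=True)
f=np.load("pics/top0.npz");p,d=f["p"],f["d"]
k=plate(p,(325,450,180,252));r=rect(ray("top",k,.1294));print("plate",r)
# key: circle
g=cv2.cvtColor(p,cv2.COLOR_RGB2GRAY)
c=cv2.HoughCircles(g[290:335,260:430],cv2.HOUGH_GRADIENT,1,20,param1=120,param2=12,minRadius=5,maxRadius=14)
print("circles",None if c is None else c[0]+[260,290,0])
print("key",ray("top",[397,313],.102))
# dark mat mask
m=(p.max(2)<60)&(np.indices(g.shape)[0]>150)&(np.indices(g.shape)[0]<295)
for mm,s,cc in comps(m,600):
    v,u=np.nonzero(mm);q=rect(ray("top",np.c_[u,v],.115));print("dark",s,q)
# columns: transitions in selected columns
for u in (345,380,420,445):
    col=g[155:300,u].astype(int);e=[(155+i,int(col[i+1]-col[i])) for i in range(len(col)-1) if abs(col[i+1]-col[i])>35];print(u,e)
for v in (185,240,275):
    for a,b in((230,262),(440,475)):
        col=g[v,a:b].astype(int);print(v,[(a+i,int(col[i+1]-col[i])) for i in range(len(col)-1) if abs(col[i+1]-col[i])>35])
# tall points via depth
o=d[226,481],d[300,510];print(o)
E
```

```text
plate ((637.565185546875, -79.61160278320312), (86.87358093261719, 129.11834716796875), 7.624825477600098)
circles [[308.5 310.5  11.8]
 [279.5 309.5  11.3]
 [396.5 313.5   6.2]]
key [[ 0.4732 -0.0917  0.102 ]]
dark [ 247  173  156   84 1015] ((653.0258178710938, 38.83760070800781), (281.0780944824219, 153.86959838867188), 89.06086730957031)
dark [393 175  62  54 614] ((678.4466552734375, -141.52294921875), (113.27658081054688, 98.36643981933594), 87.88514709472656)
345 [(163, 74), (164, 71), (168, -86), (169, -39), (172, -37), (255, 92), (256, 102), (262, -125), (263, -47), (290, 37), (291, 100), (292, 50)]
380 [(164, 81), (165, 40), (169, -112), (173, -44), (197, 66), (198, 106), (203, -42), (218, -40), (220, 43), (222, -67), (225, 52), (227, -92), (230, 49), (232, -58), (235, 59), (245, -146), (256, 92), (257, 95), (263, -141), (291, 73), (292, 105)]
420 [(165, 80), (166, 39), (170, -106), (174, -44), (193, 99), (194, 58), (215, 38), (217, -50), (220, 51), (222, -90), (225, 50), (227, -64), (230, 64), (232, -44), (233, -41), (234, 54), (240, -145), (257, 88), (258, 91), (264, -131), (292, 70), (293, 105)]
445 [(165, 70), (166, 101), (171, -120), (258, 89), (259, 50), (265, -114), (293, 95), (294, 97)]
185 [(242, 77), (243, 90), (249, -53), (258, 36), (259, 36), (260, -56)]
185 [(457, 81), (462, -108)]
240 [(239, 78), (240, 92), (245, -135)]
240 [(458, 61), (459, 54), (463, -47), (464, -52)]
275 [(237, 73), (238, 105), (243, -141)]
275 [(459, 79), (464, -74), (465, -68)]
(np.float32(0.8511546), np.float32(0.8537593))
```

```bash
python3 -c "
import cv2
p=cv2.imread('pics/top0.png')[150:345,225:505];cv2.imwrite('pics/c0.png',cv2.resize(p,None,fx=2.8,fy=2.8,interpolation=2))"
```

```text
(no output)
```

View pics/c0.png

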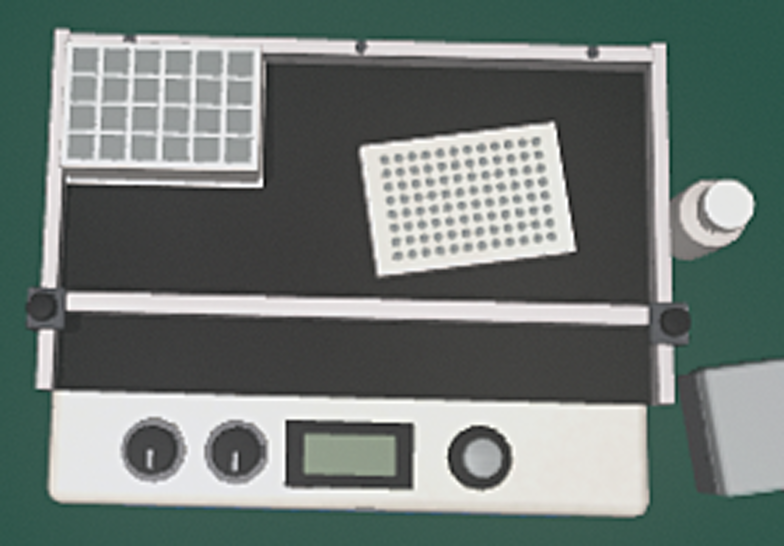

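The crop confirms the layout: the bar spans the mat in front of the plate, with saddles at both rails. I'll now fit the shaker frame.

```bash
python3 - <<'E'
from h import *
np.set_printoptions(precision=4,suppress=True)
st=ray("top",[[345,169],[380,169.8],[420,170.8],[445,171.7]],.137)
bf=ray("top",[[345,256],[380,257],[420,258],[445,259]],.139)
rr=ray("top",[[457.6,185],[458.9,240],[459.7,275]],.131)
lr=ray("top",[[245.7,240],[243.7,275]],.131)
kn=ray("top",[[279.5,309.8],[308.5,310.7]],.096);key=ray("top",[397,313.3],.102)
for n,a in zip(("stop","barfar","rrail","lrail","knobs","key"),(st,bf,rr,lr,kn,key)):print(n,a[:,:2].tolist())
ys=np.polyfit(st[:,1],st[:,0],1);yb=np.polyfit(bf[:,1],bf[:,0],1);yr=np.polyfit(rr[:,0],rr[:,1],1);yl=np.polyfit(lr[:,0],lr[:,1],1)
print("yaw stop,bar,rr,lr,knob deg",np.degrees([-ys[0],-yb[0],yr[0],yl[0],-np.arctan2(kn[0,0]-key[0,0],kn[0,1]-key[0,1])]))
th=np.mean([-ys[0],-yb[0],yr[0]]);R=np.array([[np.cos(th),-np.sin(th)],[np.sin(th),np.cos(th)]])
f=lambda a:a[:,:2]@R
ox=f(st)[:,0].mean()-.135; oy=f(rr)[:,1].mean()+.19
print("th",th,"o shaker from stop/rr",ox,oy,"left rail y",f(lr)[:,1].mean()-oy,"bar far x",f(bf)[:,0].mean()-ox,"key",f(key)-[ox,oy],"knobs",f(kn)-[ox,oy],"plate",np.array([.6376,-.0796])@R-[ox,oy])
print("origin world",R@[ox,oy])
E
```

```text
stop [[0.7301349662271691, 0.0036466618592277955], [0.7291573768924742, -0.05973932344877449], [0.7278793684648066, -0.13215373637422356], [0.7265641737151752, -0.177380762857886]]
barfar [[0.5711328097000322, 0.003694249759962638], [0.5698563093598544, -0.05763436603891944], [0.5686501007195414, -0.1276990136467714], [0.5672352053933317, -0.17145343410099134]]
rrail [[0.703629582446158, -0.20108342195947676], [0.6024665034263392, -0.1995387302814018], [0.5400712588596535, -0.19853799222702045]]
lrail [[0.5994183432236442, 0.18001389955832242], [0.5370712293958283, 0.18139499229518102]]
knobs [[0.4773009234606082, 0.12037256231648773], [0.47609502742376447, 0.06775230181379524]]
key [[0.47267110477160024, -0.09173384737063693]]
yaw stop,bar,rr,lr,knob deg [-1.1043 -1.2279 -0.8901 -1.2692 -1.2504]
th -0.018746755568939854 o shaker from stop/rr 0.5950194547333221 0.001850919300530024 left rail y 0.18947389624952718 bar far x -0.02424613077459714 key [[-0.1207 -0.0847]] knobs [[-0.1201  0.1274]
 [-0.1203  0.0748]] plate [ 0.044  -0.0695]
origin world [ 0.5949 -0.0093]
```

Shaker frame: origin (0.595, -0.009), yaw -1.1°. The key, knobs, left rail and plate size all match their given values. The plate is at shaker (0.044, -0.0695) turned about +8.7°, and the bar is at about 0.006. I'll square the tool to the shaker, shut the fingers and go above the space before the bar.

Emit:
{"fn": "send_rows", "kwargs": {"increments": [[0, 0, 0, 10.4], [0, 0, 0, 10.3], [20, -34, 0, 0], [23, -39, 0, 0], [23, -39, 0, 0], [23, -39, 0, 0], [23, -39, 0, 0], [23, -39, 0, 0], [23, -39, 0, 0], [23, -39, 0, 0], [23, -39, 0, 0], [23, -39, 0, 0], [23, -39, 0, 0], [23, -39, 0, 0], [23, -39, 0, 0], [23, -39, 0, 0], [10, -20, 20, 0], [0, 0, 20, 0], [0, 0, 0, 0]], "fingers": 0, "squeeze": 40}}

```text
clock: 2.48
tcp_pos: [0.5307, 0.0134, 0.2028]
tool_rot: [[1.0, -0.019, -0.006], [-0.019, -1.0, 0.001], [-0.006, -0.001, -1.0]]
contact_force: [-0.0, -0.3, 0.7]
gripper_width: -0.002
grasp_force: 0.0
```

Emit:
{"fn": "send_rows", "kwargs": {"increments": [[-6, 0, 10, 0], [0, 0, 20, 0], [0, 0, 20, 0], [0, 0, 14, 0], [0, 0, 0, 0], [8, 0, 0, 0], [8, 0, 0, 0], [8, 0, 0, 0], [8, 0, 0, 0], [8, 0, 0, 0], [8, 0, 0, 0], [8, 0, 0, 0], [8, 0, 0, 0], [0, 0, 0, 0]]}}

```text
clock: 4.22
tcp_pos: [0.5919, 0.0115, 0.1412]
tool_rot: [[1.0, -0.019, 0.002], [-0.019, -1.0, -0.0], [0.002, 0.0, -1.0]]
contact_force: [-0.1, -0.4, 0.1]
gripper_width: 0.003
grasp_force: 0.0
```

```bash
python3 - <<'E'
from h import *
p,d=bot.read_camera("top");cv2.imwrite("pics/t1.png",cv2.resize(p[150:345,225:505,::-1],None,fx=2.8,fy=2.8,interpolation=2))
print(bot.observe()["contact_force"],bot.observe()["tcp_pos"])
E
```

```text
[-0.01267318 -0.12252808 -0.21750794] [0.591658   0.01143078 0.1412323 ]
```

View pics/t1.png

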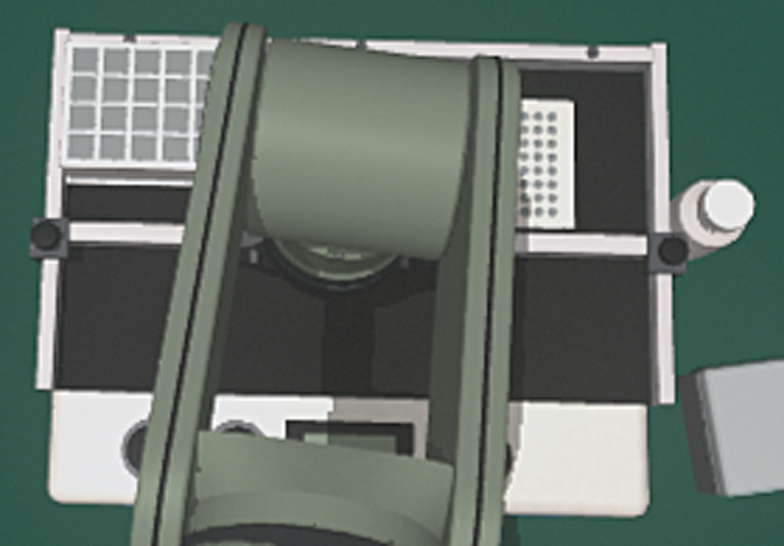

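The bar has moved about 50 mm and the plate is now square against it, with its right edge at crop (575,165). The deep block hasn't moved. I'll push on.

Emit:
{"fn": "send_rows", "kwargs": {"increments": [[6, 0, 0, 0], [6, 0, 0, 0], [5, 0, 0, 0], [3, 0, 0, 0], [0, 0, 0, 0]]}}

```text
clock: 4.9
tcp_pos: [0.6111, 0.0112, 0.1411]
tool_rot: [[1.0, -0.019, 0.001], [-0.019, -1.0, -0.0], [0.001, 0.0, -1.0]]
contact_force: [-0.8, 0.0, -0.3]
gripper_width: -0.003
grasp_force: 0.6
```

```bash
python3 - <<'E'
from h import *
p,d=bot.read_camera("top");np.savez("pics/t2.npz",p=p)
g=cv2.cvtColor(p,cv2.COLOR_RGB2GRAY).astype(int)
for u in (436,440,446,452):
    col=g[160:300,u];print(u,[(160+i,col[i+1]-col[i]) for i in range(139) if abs(col[i+1]-col[i])>30])
th=-.02;R=np.array([[np.cos(th),-np.sin(th)],[np.sin(th),np.cos(th)]])
for v in range(218,236,2): print(v,(ray("top",[446,v],.139)[0,:2]-[.595,-.0093])@R)
print(bot.observe()["tcp_pos"],bot.observe()["contact_force"])
E
```

```text
436 [(170, np.int64(58)), (171, np.int64(-80)), (222, np.int64(91)), (223, np.int64(91)), (229, np.int64(-132)), (231, np.int64(-43)), (293, np.int64(101)), (294, np.int64(90))]
440 [(165, np.int64(72)), (166, np.int64(93)), (170, np.int64(-38)), (171, np.int64(-99)), (222, np.int64(89)), (223, np.int64(96)), (229, np.int64(-121)), (231, np.int64(-52)), (293, np.int64(100)), (294, np.int64(86))]
446 [(165, np.int64(71)), (166, np.int64(97)), (171, np.int64(-128)), (222, np.int64(90)), (223, np.int64(99)), (229, np.int64(-128)), (231, np.int64(-42)), (293, np.int64(99)), (294, np.int64(97))]
452 [(165, np.int64(65)), (166, np.int64(96)), (171, np.int64(-119)), (222, np.int64(89)), (223, np.int64(100)), (229, np.int64(-103)), (231, np.int64(-40)), (293, np.int64(97)), (294, np.int64(95))]
218 [ 0.04888984 -0.1654681 ]
220 [ 0.04526278 -0.16541666]
222 [ 0.04164077 -0.1653653 ]
224 [ 0.03802381 -0.165314  ]
226 [ 0.03441189 -0.16526278]
228 [ 0.03080498 -0.16521163]
230 [ 0.02720309 -0.16516055]
232 [ 0.0236062  -0.16510954]
234 [ 0.02001431 -0.1650586 ]
[0.61107934 0.01119091 0.14114587] [-1.41105506 -0.26355828 -0.6089334 ]
```

Emit:
{"fn": "send_rows", "kwargs": {"increments": [[4, 0, 0, 0], [3, 0, 0, 0], [2, 0, 0, 0], [0, 0, 0, 0]]}}

```text
clock: 5.45
tcp_pos: [0.6175, 0.0111, 0.1412]
tool_rot: [[1.0, -0.019, -0.006], [-0.019, -1.0, 0.0], [-0.006, 0.0, -1.0]]
contact_force: [-8.9, 0.1, 4.4]
gripper_width: -0.001
grasp_force: 4.5
```

Emit:
{"fn": "send_rows", "kwargs": {"increments": [[1, 0, 0, 0], [0, 0, 0, 0]]}}

```text
clock: 5.7
tcp_pos: [0.6176, 0.0111, 0.1412]
tool_rot: [[1.0, -0.019, -0.008], [-0.019, -1.0, 0.0], [-0.008, 0.0, -1.0]]
contact_force: [-11.5, -0.4, 7.3]
gripper_width: 0.004
grasp_force: 5.8
```

Emit:
{"fn": "send_rows", "kwargs": {"increments": [[-7, 0, 0, 0], [0, 0, 0, 0], [0, 0, -20, 0], [0, 0, -30, 0], [0, 0, -20, 0], [25, -3, 0, 0], [25, -2, 0, 0], [26, -2, 0, 0], [0, 0, 0, 0]]}}

```text
clock: 6.82
tcp_pos: [0.6912, 0.0166, 0.212]
tool_rot: [[1.0, -0.019, 0.002], [-0.019, -1.0, -0.0], [0.002, 0.0, -1.0]]
contact_force: [0.5, 0.1, -0.2]
gripper_width: 0.002
grasp_force: 0.0
```

```bash
python3 - <<'E'
from h import *
p,d=bot.read_camera("scene");cv2.imwrite("pics/s3.png",cv2.resize(p[200:340,120:400,::-1],None,fx=2.8,fy=2.8,interpolation=2))
E
```

```text
(no output)
```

View pics/s3.png

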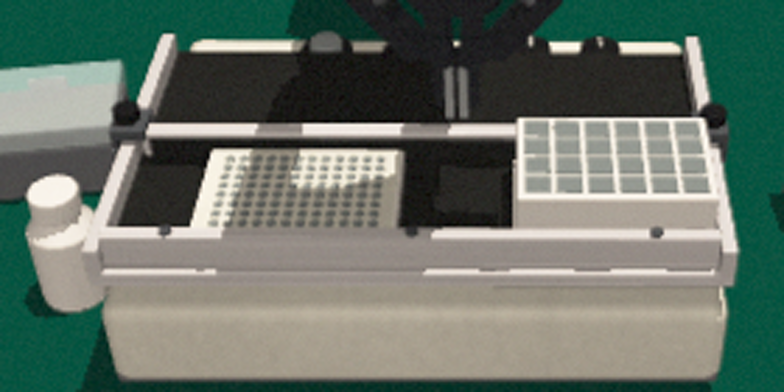

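The plate is square between bar and stop. Its left edge (image right) runs along crop x≈404, its right edge starts at about (211,150), and the fingers hang above the free gap.

```bash
python3 - <<'E'
from h import *
th=-.02;R=np.array([[np.cos(th),-np.sin(th)],[np.sin(th),np.cos(th)]])
S=lambda a:(a[:,:2]-[.595,-.0093])@R
px=lambda l:np.array(l)/2.8+[120,200]
print("plate corners",S(ray("scene",px([[404,150],[404,225],[213,150],[192,225]]),.1294)))
print("block near-right top",S(ray("scene",px([[517,118],[517,195]]),.159)))
print("stop top",S(ray("scene",px([[300,226]]),.137)),"bar far top",S(ray("scene",px([[300,137]]),.139)))
print("tool",S(bot.observe()["tcp_pos"][None]))
E
```

```text
plate corners [[ 0.05107423 -0.01238472]
 [ 0.1252309  -0.00712728]
 [ 0.05230005 -0.13913788]
 [ 0.12623888 -0.13858492]]
block near-right top [[0.05366122 0.06287787]
 [0.13025925 0.06319657]]
stop top [[ 0.13499448 -0.06980651]] bar far top [[ 0.04989827 -0.08086768]]
tool [[0.09457572 0.02785049]]
```

Emit:
{"fn": "send_rows", "kwargs": {"increments": [[-2, 0, 25, 0], [0, 0, 25, 0], [0, 0, 20, 0], [0, 0, 8, 0], [0, 0, 0, 0], [0, 8, 0, 0], [0, 8, 0, 0], [0, 7, 0, 0], [0, 6, 0, 0], [0, 6, 0, 0], [0, 6, 0, 0], [0, 0, 0, 0]]}}

```text
clock: 8.38
tcp_pos: [0.6871, -0.0249, 0.1335]
tool_rot: [[1.0, -0.02, 0.0], [-0.02, -1.0, -0.001], [0.0, 0.001, -1.0]]
contact_force: [0.4, 0.3, -0.1]
gripper_width: -0.003
grasp_force: 0.2
```

Emit:
{"fn": "send_rows", "kwargs": {"increments": [[0, 6, 0, 0], [0, 6, 0, 0], [0, 6, 0, 0], [0, 6, 0, 0], [0, 4, 0, 0], [0, 0, 0, 0]]}}

```text
clock: 9.12
tcp_pos: [0.6862, -0.053, 0.1332]
tool_rot: [[1.0, -0.02, -0.0], [-0.02, -1.0, -0.001], [-0.0, 0.001, -1.0]]
contact_force: [0.2, -1.1, 0.6]
gripper_width: -0.0
grasp_force: 0.2
```

Emit:
{"fn": "send_rows", "kwargs": {"increments": [[0, 3, 0, 0], [0, 2, 0, 0], [0, 2, 0, 0], [0, 0, 0, 0]]}}

```text
clock: 9.62
tcp_pos: [0.686, -0.0595, 0.1331]
tool_rot: [[1.0, -0.02, -0.001], [-0.02, -1.0, -0.0], [-0.001, 0.0, -1.0]]
contact_force: [-0.1, 1.0, 0.1]
gripper_width: -0.001
grasp_force: 0.4
```

Emit:
{"fn": "send_rows", "kwargs": {"increments": [[0, 2, 0, 0], [0, 2, 0, 0], [0, 0, 0, 0]]}}

```text
clock: 10.0
tcp_pos: [0.686, -0.0604, 0.1331]
tool_rot: [[1.0, -0.019, -0.001], [-0.019, -1.0, 0.005], [-0.001, -0.005, -1.0]]
contact_force: [-0.2, 8.5, 1.0]
gripper_width: 0.002
grasp_force: 3.9
```

Emit:
{"fn": "send_rows", "kwargs": {"increments": [[0, 1.5, 0, 0], [0, 0, 0, 0]]}}

```text
clock: 10.25
tcp_pos: [0.686, -0.0605, 0.1331]
tool_rot: [[1.0, -0.018, -0.001], [-0.018, -1.0, 0.007], [-0.001, -0.007, -1.0]]
contact_force: [1.1, 11.0, 2.3]
gripper_width: -0.003
grasp_force: 5.2
```

Emit:
{"fn": "send_rows", "kwargs": {"increments": [[0, -6, 0, 0], [0, -4, 0, 0], [0, 0, -20, 0], [0, 0, -30, 0], [0, 0, -10, 0], [-30, 0, 0, 0], [-32, 0, 0, 0], [-28, 0, 0, 0], [0, 0, 25, 0], [0, 0, 25, 0], [0, 0, 4, 0], [0, 0, 0, 0]]}}

```text
clock: 11.75
tcp_pos: [0.5965, -0.0532, 0.1396]
tool_rot: [[1.0, -0.02, 0.0], [-0.02, -1.0, -0.0], [0.0, 0.0, -1.0]]
contact_force: [0.2, -0.2, 0.3]
gripper_width: -0.006
grasp_force: 0.0
```

Emit:
{"fn": "send_rows", "kwargs": {"increments": [[7, 0, 0, 0], [6, 0, 0, 0], [4, 0, 0, 0], [3, 0, 0, 0], [0, 0, 0, 0]]}}

```text
clock: 12.38
tcp_pos: [0.6163, -0.0534, 0.1392]
tool_rot: [[1.0, -0.019, -0.0], [-0.019, -1.0, 0.0], [-0.0, -0.0, -1.0]]
contact_force: [-0.4, -0.4, 0.5]
gripper_width: 0.001
grasp_force: 0.2
```

Emit:
{"fn": "send_rows", "kwargs": {"increments": [[2, 0, 0, 0], [0, 0, 0, 0]]}}

```text
clock: 12.62
tcp_pos: [0.6164, -0.0534, 0.1391]
tool_rot: [[1.0, -0.019, -0.005], [-0.019, -1.0, 0.0], [-0.005, -0.0, -1.0]]
contact_force: [-6.8, -0.1, 4.3]
gripper_width: -0.002
grasp_force: 3.1
```

Emit:
{"fn": "send_rows", "kwargs": {"increments": [[-6, 0, 0, 0], [0, 0, -20, 0], [0, 0, -40, 0], [-30, 0, 0, 0], [-40, 0, 0, 0], [0, 0, 0, 0]]}}

```text
clock: 13.38
tcp_pos: [0.5404, -0.0516, 0.2001]
tool_rot: [[1.0, -0.02, -0.0], [-0.02, -1.0, 0.0], [-0.0, -0.0, -1.0]]
contact_force: [0.7, -0.1, 1.0]
gripper_width: 0.001
grasp_force: 0.0
```

```bash
python3 - <<'E'
from h import *
p,d=bot.read_camera("scene");cv2.imwrite("pics/s4.png",cv2.resize(p[200:340,120:400,::-1],None,fx=2.8,fy=2.8,interpolation=2))
E
```

```text
(no output)
```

View pics/s4.png

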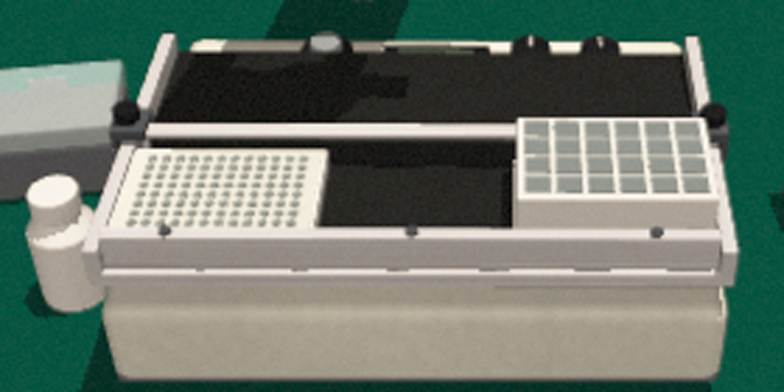

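The plate now touches the rail in the far right corner, with its left edge at crop (328,150) to (322,226), and the bar lies against it and the block. Here's a numeric check, plus the way to the key.

```bash
python3 - <<'E'
from h import *
np.set_printoptions(precision=4,suppress=True)
th=-.02;R=np.array([[np.cos(th),-np.sin(th)],[np.sin(th),np.cos(th)]])
S=lambda a:(a[:,:2]-[.595,-.0093])@R
px=lambda l:np.array(l)/2.8+[120,200]
print("left edge y",S(ray("scene",px([[328.5,150],[323,225]]),.1294)))
print("rail inner top",S(ray("scene",px([[131,150],[107,225]]),.131)))
print("plate right",S(ray("scene",px([[136,150],[110,225]]),.1294)))
p,d=bot.read_camera("top");g=cv2.cvtColor(p,cv2.COLOR_RGB2GRAY).astype(int)
for u in (446,452):
    col=g[160:300,u];print(u,[(160+i,int(col[i+1]-col[i])) for i in range(139) if abs(col[i+1]-col[i])>30])
print("bar far",S(ray("top",[[446,218],[446,219]],.139)))
t=bot.observe()["tcp_pos"];print("tool",S(t[None]),t[2],"go to key",np.array([-.1207,-.0847])-S(t[None]))
E
```

```text
left edge y [[ 0.0516 -0.0626]
 [ 0.1256 -0.0575]]
rail inner top [[ 0.0548 -0.1926]
 [ 0.1284 -0.1903]]
plate right [[ 0.0528 -0.19  ]
 [ 0.1266 -0.1892]]
446 [(165, 69), (166, 94), (171, -116), (172, 91), (173, 61), (181, -33), (186, -33), (188, 34), (191, -51), (193, 43), (196, -49), (198, 36), (199, 39), (201, -65), (202, -64)]
452 [(165, 64), (166, 94), (171, -122), (172, 83), (173, 81), (204, -130)]
bar far [[ 0.0489 -0.1655]
 [ 0.0471 -0.1654]]
tool [[-0.0507 -0.0439]] 0.20097339207819734 go to key [[-0.07   -0.0408]]
```

```bash
python3 - <<'E'
from h import *
np.set_printoptions(precision=4,suppress=True)
th=-.02;R=np.array([[np.cos(th),-np.sin(th)],[np.sin(th),np.cos(th)]])
S=lambda a:(a[:,:2]-[.595,-.0093])@R
p,d=bot.read_camera("scene");g=cv2.GaussianBlur(cv2.cvtColor(p,cv2.COLOR_RGB2GRAY),(3,3),0).astype(float)
def sub(l):
    k=np.abs(np.diff(l));i=int(k[1:-1].argmax())+1;a,b,c=k[i-1:i+2];return i+.5+.5*(a-c)/(a-2*b+c)
e=S(ray("scene",[[228+sub(g[v,228:246]),v] for v in range(256,279)],.1294))
f=S(ray("scene",[[u,248+sub(g[248:259,u])] for u in range(175,232)],.1294))
b=S(ray("scene",[[u,241+sub(g[241:250,u])] for u in range(175,300,3)],.139))
for n,a,i in(("left edge",e,0),("near edge",f,1),("bar far top",b,1)):
    q=np.polyfit(a[:,i],a[:,1-i],1);print(n,"slope",q[0],"mean",a.mean(0),"res",np.std(np.polyval(q,a[:,i])-a[:,1-i]))
E
```

```text
left edge slope 0.005921201529037508 mean [ 0.0897 -0.0628] res 0.00018851275934429
near edge slope -0.006750123492201448 mean [ 0.0494 -0.1268] res 0.00012757707376748507
bar far top slope -0.007896600140152248 mean [ 0.0335 -0.0653] res 0.00017348468420419144
```

The plate is square to within 0.007 rad, its left edge is at -0.063 and the bar at about 0.0795, so it is home. Next is the key.

Emit:
{"fn": "send_rows", "kwargs": {"increments": [[-25, 14, 0, 0], [-25, 14, 0, 0], [-20, 13, 0, 0], [0, 0, 25, 0], [0, 0, 25, 0], [0, 0, 20, 0], [0, 0, 5, 0], [0, 0, 0, 0]]}}

```text
clock: 14.52
tcp_pos: [0.4725, -0.0919, 0.1247]
tool_rot: [[1.0, -0.019, 0.001], [-0.019, -1.0, -0.0], [0.001, 0.0, -1.0]]
contact_force: [-0.2, 0.3, -0.2]
gripper_width: -0.0
grasp_force: 0.0
```

Emit:
{"fn": "send_rows", "kwargs": {"increments": [[0, 0, 5, 0], [0, 0, 4, 0], [0, 0, 2, 0], [0, 0, 0, 0]]}}

```text
clock: 15.02
tcp_pos: [0.4719, -0.0917, 0.1137]
tool_rot: [[1.0, -0.019, 0.001], [-0.019, -1.0, -0.0], [0.001, 0.0, -1.0]]
contact_force: [0.2, -0.2, 1.1]
gripper_width: 0.001
grasp_force: 1.0
```

Emit:
{"fn": "send_rows", "kwargs": {"increments": [[0, 0, 2, 0], [0, 0, 0, 0]]}}

```text
clock: 15.28
tcp_pos: [0.4719, -0.0917, 0.1116]
tool_rot: [[1.0, -0.019, 0.001], [-0.019, -1.0, -0.0], [0.001, 0.0, -1.0]]
contact_force: [0.5, -0.1, 3.3]
gripper_width: 0.004
grasp_force: 1.7
```

Emit:
{"fn": "send_rows", "kwargs": {"increments": [[0, 0, 2, 0], [0, 0, 0, 0]]}}

```text
clock: 15.52
tcp_pos: [0.4719, -0.0917, 0.11]
tool_rot: [[1.0, -0.019, 0.001], [-0.019, -1.0, -0.0], [0.001, 0.0, -1.0]]
contact_force: [-1.2, 0.7, 8.4]
gripper_width: 0.002
grasp_force: 3.7
```

Force passed 4.5 N and the motion stopped, so the key is fully down. I'll lift off and look once more.

Emit:
{"fn": "send_rows", "kwargs": {"increments": [[0, 0, -10, 0], [0, 0, -30, 0], [0, 0, -40, 0], [0, 0, 0, 0], [0, 0, 0, 0]]}}

```text
clock: 16.15
tcp_pos: [0.4708, -0.0913, 0.1886]
tool_rot: [[1.0, -0.02, -0.002], [-0.02, -1.0, 0.001], [-0.002, -0.001, -1.0]]
contact_force: [-0.4, 0.2, 0.1]
gripper_width: -0.0
grasp_force: 0.0
```

```bash
python3 - <<'E'
from h import *
p,d=bot.read_camera("scene");cv2.imwrite("pics/s5.png",cv2.resize(p[200:340,120:400,::-1],None,fx=2.8,fy=2.8,interpolation=2))
E
```

```text
(no output)
```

View pics/s5.png

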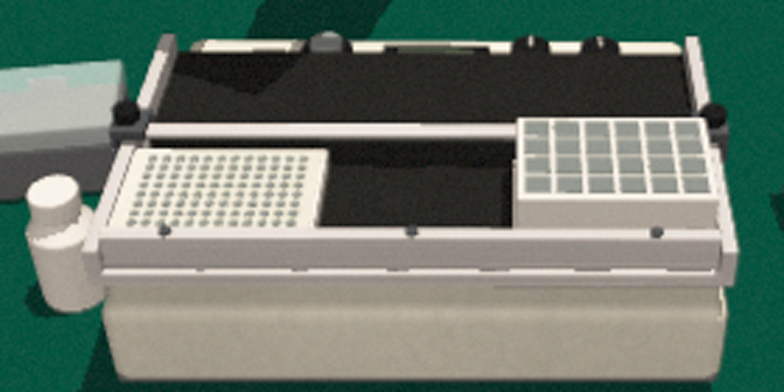

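The view is unchanged: plate in the corner at crop (220,190), bar snug at row 130, block in place, and the key up again at (326,42).

```bash
python3 -c "
from station import bot
print(bot.sign_off())"
```

```text
the job is handed in; nothing more can be done
None
```

I handed the job in at about 16 s of the 48 s allowed: the plate sits square in the far right corner with the bar snug against it, the start key was pressed only after that and is up again, and the deep-well block looks unmoved; the hand-in returned no verdict.

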